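# Move three sealed samples on by one lab station

## Robot

A 7-joint arm with a two-finger parallel gripper is mounted at the origin on the work surface. World frame = base frame: x ahead of the robot, y to its left, z up, the work surface at z = 0. Lengths are in m, angles in rad, forces in N, time in s.
With the tool pointing down it reaches from about 0.4 to 0.85 m from the base axis. Payload 4.5 kg.
Tool frame: the origin (TCP) lies on the centre line of the jaws, within the pads' length; the fingertips stand 17 mm ahead of it and the grasp point (between the pads) lies 2 mm behind it (r.tip_reach is the distance from the TCP to the fingertips, in m); z points along the fingers, y is the line along which they close (so a half turn about z gives the same grasp; the last joint's range is limited). The gripper opens to 88 mm and grips with 3 to 60 N. Pads are 18 mm wide; open, the fingers measure 123 mm over their backs; the gripper's body (75 mm by 187 mm) begins 45 mm behind the grasp point.
Start: joints at [1.162, 0.689, -0.195, 1.565, 0.157, 0.902, -0.215], TCP at [0.268, -0.565, 0.256] pointing down, gripper open.
Joint ranges: [-3.01, 3.01], [-0.46, 2.08], [-1.47, 1.51], [0.13, 2.56], [-1, 4.14], [0.04, 2.09], [-2.66, 2.66]. Speed limits (rad/s): [2.57, 2.57, 3.14, 3.14, 3.14, 3.14, 3.14].

## Interface

Orientations are given as a unit quaternion [x, y, z, w].
In Python, from plant import r gives the robot as it stands.
- The arm moves only by the tool step_arm, never from a script. Its argument "steps" is a list of rows, each a list of 7 numbers: the shift along the tool's x, y, z in cm, then the turn, a rotation vector about the tool's x, y, z in degrees, then the gripper's target within -1 to 1 (shut at 1, half-way at 0, fully open at -1). A call has 1 to 8 rows; each row shifts and turns the commanded pose from where the row before left it, along the tool's axes as they then stand; what a row does not reach is not made up. A row lasts 1/8 s, in which the tool goes at most 62.5 mm and 10.7 degrees, less where a joint would pass 70% of its speed; a pose out of reach is approached as far as the arm can. A call with a gripper value outside its range is refused whole. The fingers move at their own pace and stop on an object; "force" is the grip in N (left out, the last holds). Time passes only in rows, so rows that do not move let the fingers close. It gives the time, the measured TCP pose, the force, the opening and the grip force at its end, in the units of the state.
- r.get_state(): the state, without advancing time (a new reading comes with each control period).
- r.snapshot(name): name is "side" or "top" or "wrist"; returns a dict with "pixels" (480x640x3 uint8, red, green, blue), "fx", "fy", "cx", "cy" (pixels), "cam_to_world" (4x4, takes a point from camera to world coordinates). Camera axes: x right, y down, z forward; pixel columns grow to the right and rows downward; lengths in m; the calibration is good to about 2 mm. A picture is of the moment at which its call begins. There is no depth.
- r.finish_job(): hands the job in; it is judged then, once.
The state is a dict: "clock": time; "q": joint angles; "qd": joint speeds; "joint_torque": joint torques, N m; "tool_pos": TCP position; "eef_rot": TCP orientation; "contact_force": force on the tool from outside, world axes, zero at the start; "moment": the same for the moment, N m; "opening": opening from 0.0 (shut) to 1.0 (fully open); "finger_force": force on a finger pad.
Only numpy, scipy, OpenCV 4.12 (cv2) and the standard library are available. Lean on these libraries where they do the work, as an engineer would, in place of code of your own. Each camera call takes 0.05 s, during which the arm holds its last target. There are 200 camera calls.

## Task

Move each of the three sealed samples on to its next station: the amber jar has been weighed and goes onto the stirrer, the slim metal canister has been stirred and goes onto the cold block, and the white box has been chilled and goes onto the balance. Every station is occupied, so use the round cork mat as the parking place on the way; no sample may stand on the bare bench. Set each down gently, upright and in the middle of its plate, let go of it, and leave the beaker and the dish where they are.

Things in the scene. Friction and masses are not known exactly. Their poses are not given: they have to be found in the camera images.
- jar_mid (a point): Amber glass screw jar with a black cap and a paper label, upright, 60 mm in diameter, 85 mm high, about 0.3 kg; starts near the middle of the balance's pan. Point: on its axis, half-way up (42.5 mm above its underside); z is its axis, up. Grip it round the body at this height or a little below.
- canister_mid (a point): Slim bare-metal canister with a dark metal cap, upright, 40 mm in diameter (cap 37 mm), 115 mm high, about 0.25 kg; starts near the middle of the stirrer's plate. Point: on its axis, half-way up (57.5 mm above its underside); z is its axis, up. The plain 40 mm body reaches 88 mm up from the underside.
- box_mid (a point): White plastic square sample box with a white lid, upright, body 54 x 54 mm, lid 57 x 57 mm (the lid is the top 14 mm), 60 mm high in all, about 0.18 kg; starts near the middle of the cold block's plate. Point: its centre, half-way up (30 mm above its underside); z up, x and y square to its upright faces.
- stirrer_plate (a point): Magnetic stirrer: white case 165 x 125 mm with a black knob and small display in front and a round white plate on top, 106 mm in diameter, 56 mm above the bench; does not move. Point: middle of the plate's top; z up, x to the back of the device (its controls are on the -x side, towards the robot, turned up to 20 degrees either way). The canister stands on it at the start; the jar's goal.
- balance_pan (a point): Balance: low grey case 170 x 130 mm with a display on its top front and a round bright steel pan, 104 mm in diameter, 50 mm above the bench; does not move. Point: middle of the pan's top; z up, x to the back of the device (its controls are on the -x side, towards the robot, turned up to 20 degrees either way). The jar stands on it at the start; the box's goal.
- cold_plate (a point): Cold block: grey finned case 160 x 120 mm with a square bare aluminium plate on top, 100 x 100 mm, 46 mm above the bench; does not move. Point: middle of the plate's top; z up, x to the back of the device (its controls are on the -x side, towards the robot, turned up to 20 degrees either way). The box stands on it at the start; the canister's goal.
- mat_top (a point): Round cork mat, 112 mm in diameter, 10 mm thick, lying on the bench, empty at the start, does not slide: the free parking place. Point: middle of its top; z up.
- beaker_mid (a point): Bystander: small empty glass beaker, open at the top, 54 mm in diameter, 65 mm high, standing loose on the bench. Point: on its axis, half-way up.
- dish_mid (a point): Bystander: flat round clear lidded dish, 94 mm in diameter, 17 mm high, loose on the bench. Point: its centre, half-way up.
Mind the look-alikes: they are no part of the job. Of the things shaped like the part that bears canister_mid, the aluminium one is meant.

How it is judged:
By the outcome, as a careful person would: the job done as asked, in the order asked, and still so for the second after the job is handed in, with the robot touching nothing.
It also fails if it takes over 131 s, if anything falls off the work surface, if the arm or the gripper's body presses on something with over 40 N, if the wrist force passes 120 N, or if a joint passes its speed limit or range.

## Working session

There is one attempt and no reset: what is moved stays moved. The work goes in short steps, Python scripts to look and compute and a tool call to move; the robot and the scene stay as the last step left them, time stands still between calls to the robot, and variables do not carry over. Pictures are saved under pics/ and viewed, at most 14 in all, crops included, and the job is handed in when it is done.

Besides the shell and the picture viewer there is one more tool, called after "Request:" as name([rows], argument=value, ...), one row to a line, values as JSON. step_arm: Moves the arm, as the interface text tells. Its arguments: {"type":"object","properties":{"steps":{"type":"array","items":{"type":"array","items":{"type":"number"}}},"force":{"type":"number"}},"required":["steps"]}

```bash
mkdir -p pics; ls
python3 - <<'E'
from plant import r
import cv2,pickle
for n in("side","top"):
    s=r.snapshot(n);pickle.dump(s,open(n+'.pkl','wb'));cv2.imwrite(f'pics/{n}0.png',s["pixels"][:,:,::-1])
    print(n,s["fx"],s["cx"],s["cy"],s["cam_to_world"])
s=r.get_state();print(s["tool_pos"],s["eef_rot"],s["opening"],r.tip_reach)
E
```

```text
pics
side 554.3438501385209 320.433291630838 234.54809632925685 [[-0.81439067 -0.38903598  0.43060287  0.10928296]
 [-0.58028526  0.55368772 -0.59724278  0.59234081]
 [-0.00607059 -0.73626144 -0.67666996  0.76581157]
 [ 0.          0.          0.          1.        ]]
top 538.8174294261087 324.1291069242722 232.6021285663468 [[-3.79019848e-04 -9.83919912e-01  1.78609806e-01  3.39259498e-01]
 [-9.99951639e-01  2.12816354e-03  9.60160590e-03 -1.08956563e-02]
 [-9.82732211e-03 -1.78597529e-01 -9.83873135e-01  1.27173860e+00]
 [ 0.00000000e+00  0.00000000e+00  0.00000000e+00  1.00000000e+00]]
[ 0.26753543 -0.56426261  0.25497359] [ 9.75583201e-01  2.19628613e-01 -2.36391753e-04 -7.96865130e-04] 1.0010938756157328 0.017
```

View pics/top0.png

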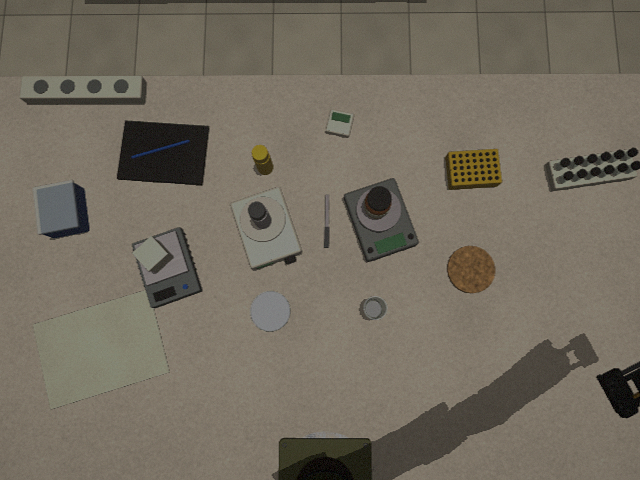

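View pics/side0.png

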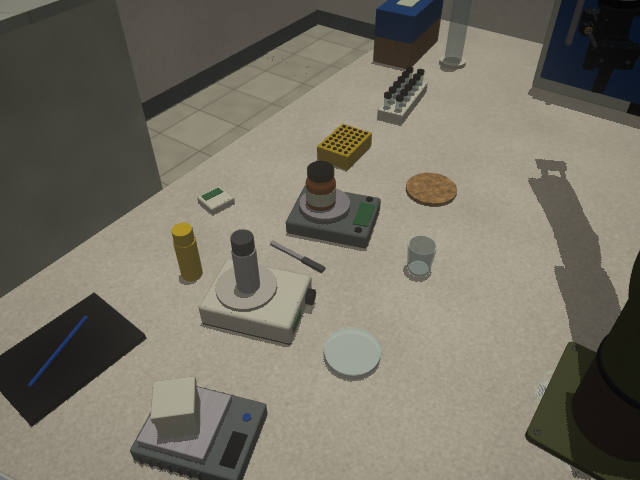

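Two things have the canister's shape. One is grey, on the stirrer (top 258,213; side 245,262). The other is yellow and brassy, on the bench (top 262,160; side 187,252). The grey one fits: bare aluminium with a dark cap, standing on the stirrer plate. I'll confirm that in a crop.

```bash
cat > h.py <<'E'
import numpy as np,cv2,pickle
def ray(s,uv,z):
    T=s["cam_to_world"];uv=np.atleast_2d(uv).astype(float)
    d=np.c_[(uv[:,0]-s["cx"])/s["fx"],(uv[:,1]-s["cy"])/s["fy"],np.ones(len(uv))]@T[:3,:3].T
    return T[:3,3]+d*((z-T[2,3])/d[:,2])[:,None]
def proj(s,p):
    T=s["cam_to_world"];c=(np.atleast_2d(p)-T[:3,3])@T[:3,:3]
    return np.c_[c[:,0]/c[:,2]*s["fx"]+s["cx"],c[:,1]/c[:,2]*s["fy"]+s["cy"]]
def circ(P):
    A=np.c_[2*P[:,:2],np.ones(len(P))];x=np.linalg.lstsq(A,(P[:,:2]**2).sum(1),rcond=None)[0]
    return x[:2],np.sqrt(x[2]+x[0]**2+x[1]**2)
E
python3 - <<'E'
from h import *
s=pickle.load(open('top.pkl','rb'));im=s["pixels"][:,:,::-1]
c=cv2.resize(im[140:320,120:430],None,fx=2.55,fy=2.55,interpolation=cv2.INTER_CUBIC)
c=cv2.convertScaleAbs(c,alpha=1.5);cv2.imwrite('pics/crop1.png',c)
hsv=cv2.cvtColor(im,cv2.COLOR_BGR2HSV)
m=((hsv[...,1]>90)&(hsv[...,0]<20)).astype(np.uint8)
m[:,:440]=0;m[:235]=0;m[300:]=0
cs=max(cv2.findContours(m,0,1)[0],key=cv2.contourArea)[:,0]
print('mat',circ(ray(s,cv2.convexHull(cs)[:,0],.01)))
for n,u in dict(jarcap=(378,197),can=(257,209),box=(151,251),st=(264,219),bal=(378,210),cold=(162,257)).items():
    z=dict(jarcap=.135,can=.171,box=.106,st=.056,bal=.05,cold=.046)[n];print(n,ray(s,u,z)[0].round(3))
E
```

```text
mat (array([ 0.48113367, -0.34216853]), np.float64(0.0554946664610667))
jarcap [ 0.624 -0.117  0.135]
can [0.59  0.141 0.171]
box [0.511 0.38  0.106]
st [0.592 0.14  0.056]
bal [ 0.614 -0.124  0.05 ]
cold [0.506 0.374 0.046]
```

View pics/crop1.png

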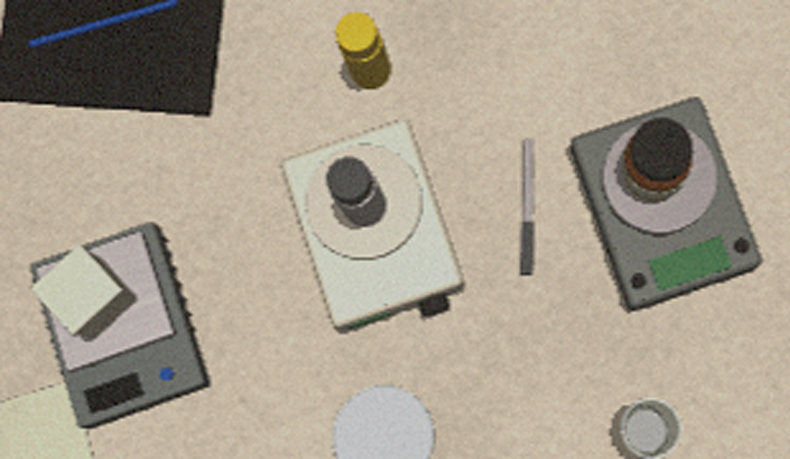

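The crop confirms it: the grey canister stands on the stirrer at crop (355,190), and the brassy one stands loose on the bench at (363,50). Next I'll read the plate and lid centres from the crop and cross-check them in the side view.

Run:
```python
from h import *
s=pickle.load(open('top.pkl','rb'));S=pickle.load(open('side.pkl','rb'))
f=lambda c:np.array(c)/2.55+[120,140]-.3
P=dict(stir=((363.5,200.5),.056),bal=((660.5,176),.05),cold=((106,300),.046),jar=((661.5,149),.135),can=((350,177),.171),box=((83.5,291),.106))
o={}
for n,(c,z) in P.items():
    p=ray(s,f(c),z)[0];o[n]=p;print(n,p.round(4),'side px',proj(S,p)[0].round(1))
a=ray(s,[f((83,247)),f((134,291)),f((84,335)),f((33,290))],.106)
for i in range(4):
    d=a[(i+1)%4]-a[i];print(np.linalg.norm(d),np.degrees(np.arctan2(d[1],d[0])))
from plant import r
from scipy.spatial.transform import Rotation as R
st=r.get_state();print(R.from_quat(st["eef_rot"]).as_matrix().round(3))
w=r.snapshot("wrist");T=w["cam_to_world"];Rt=R.from_quat(st["eef_rot"]).as_matrix()
print('cam in tool',(Rt.T@(T[:3,3]-st["tool_pos"])).round(3),(Rt.T@T[:3,:3]).round(2),w["fx"])
c=cv2.convertScaleAbs(cv2.resize(S["pixels"][140:460,120:400,::-1],None,fx=1.87,fy=1.87,interpolation=cv2.INTER_CUBIC),alpha=1.4)
for n,p in o.items():
    q=(proj(S,p)[0]-[120,140])*1.87;cv2.drawMarker(c,tuple(int(v) for v in q),(0,0,255),0,10,1)
cv2.imwrite('pics/side_chk.png',c)
```

```text
stir [0.5937 0.1437 0.056 ] side px [245.2 284.2]
bal [ 0.6171 -0.1257  0.05  ] side px [324.1 201.2]
cold [0.5047 0.3757 0.046 ] side px [185.2 415. ]
jar [ 0.6213 -0.119   0.135 ] side px [320.2 168.1]
can [0.5894 0.1406 0.171 ] side px [241.4 235.2]
box [0.5045 0.3766 0.106 ] side px [177.2 392.6]
0.060031863153866404 -129.81867404190933
0.0557394768721413 132.76450892054447
0.06034848683940943 49.90559775699013
0.055493379184900236 -47.59765707688215
[[ 0.904  0.429 -0.001]
 [ 0.429 -0.904  0.001]
 [-0.    -0.002 -1.   ]]
cam in tool [ 0.069  0.001 -0.13 ] [[ 0.   -0.96 -0.27]
 [ 1.    0.    0.  ]
 [-0.   -0.27  0.96]] 367.0389705106469
```

View pics/side_chk.png

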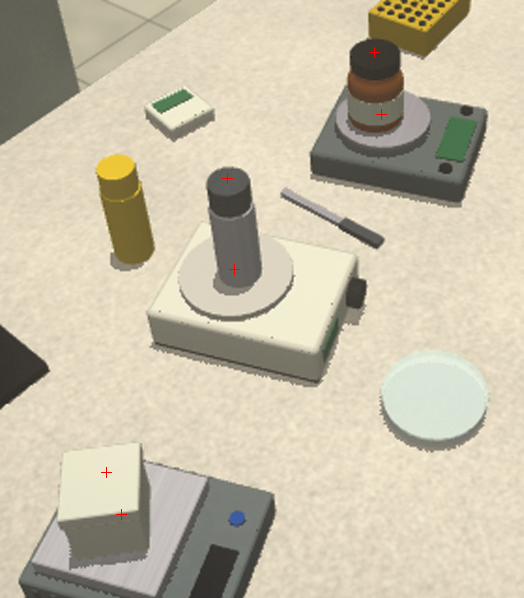

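The canister markers line up with the side view. The box lid's side is as bright as its top, so I'll re-measure the box close up. I'm going to the jar first.

Request:
step_arm([
  [0,0,0,0,0,8.5,-1],
  [0,0,0,0,0,8.5,-1],
  [0,0,0,0,0,8.4,-1],
  [3,-3.7,0,0,0,0,-1],
  [3,-3.7,0,0,0,0,-1],
  [3,-3.7,0,0,0,0,-1],
  [3,-3.7,0,0,0,0,-1],
  [3,-3.7,0,0,0,0,-1],
], force=22)

```text
clock: 1.15
tool_pos: [0.4187, -0.3784, 0.2556]
eef_rot: [1.0, -0.0, -0.0, -0.0]
contact_force: [0.6, -0.4, 0.1]
opening: 1.003
finger_force: 0.0
```

Request:
step_arm([
  [3,-3.7,0,0,0,0,-1],
  [3,-3.7,0,0,0,0,-1],
  [3,-3.7,0,0,0,0,-1],
  [3,-3.7,0,0,0,0,-1],
  [3,-3.7,0,0,0,0,-1],
  [3,-3.7,0,0,0,0,-1],
  [2,-3.7,0,0,0,0,-1],
  [0,0,0,0,0,0,-1],
])

```text
clock: 2.15
tool_pos: [0.6196, -0.1154, 0.2551]
eef_rot: [1.0, 0.004, 0.0, -0.002]
contact_force: [-0.3, -0.1, -0.2]
opening: 1.0
finger_force: 0.0
```

```bash
cat >> h.py <<'E'
def look(name,dark=None):
    from plant import r
    from scipy.spatial.transform import Rotation as R
    st=r.get_state();w=r.snapshot("wrist");pickle.dump((st,w),open(name+'.pkl','wb'))
    Rt=R.from_quat(st["eef_rot"]).as_matrix()
    print('t',round(st["clock"],2),'tcp',st["tool_pos"].round(4) if hasattr(st["tool_pos"],'round') else st["tool_pos"],'yaw',np.degrees(np.arctan2(Rt[1,0],Rt[0,0])).round(2),'z',Rt[:,2].round(4))
    cv2.imwrite(f'pics/{name}.png',w["pixels"][:,:,::-1])
    return st,w
E
python3 - <<'E'
from h import *
look('w_jar')
E
```

```text
t 2.15 tcp [ 0.6196 -0.1154  0.2551] yaw 0.4 z [ 5.0e-04  3.4e-03 -1.0e+00]
```

View pics/w_jar.png

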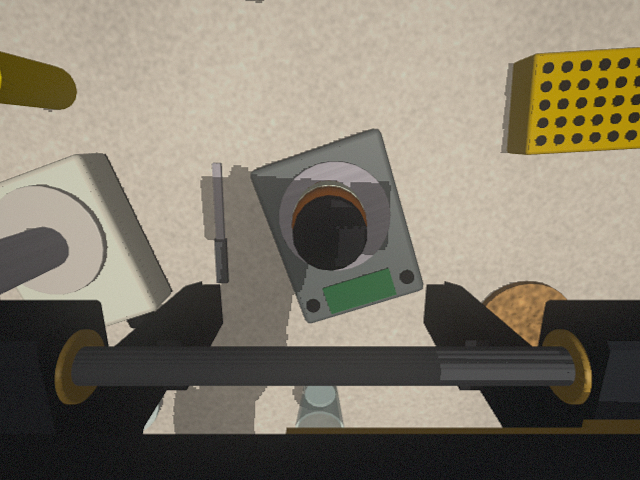

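The view shows the jar cap at about (330,233), the pan at about (335,215) and the gripper fingers below. I'll turn those into positions.

Run:
```python
from h import *
st,w=pickle.load(open('w_jar.pkl','rb'))
im=w["pixels"];g=im.max(2)
m=(g<62).astype(np.uint8);m[:185]=0;m[278:]=0;m[:,:285]=0;m[:,:285]=0;m[:,372:]=0
c=max(cv2.findContours(m,0,1)[0],key=cv2.contourArea);(x,y),rr=cv2.minEnclosingCircle(c);print('cap px',x,y,rr,cv2.boundingRect(c))
h=cv2.convexHull(c)[:,0]
print('cap',circ(ray(w,h,.135)), 'hand',ray(w,(330,233),.135)[0])
# pan rim points by hand: L,R,T,B
print('pan',circ(ray(w,[(279,215),(391,215),(335,161),(300,254),(372,254)],.05)),'hand',ray(w,(335,215),.05)[0])
print('mat?',ray(w,(527,282),.01)[0])
```

```text
cap px 329.2995300292969 232.6175079345703 37.68783950805664 (293, 195, 74, 75)
cap (array([ 0.62451177, -0.12046042]), np.float64(0.026629534147256873)) hand [ 0.62489705 -0.12095751  0.135     ]
pan (array([ 0.6192686 , -0.12741066]), np.float64(0.051045582982643896)) hand [ 0.62034615 -0.12704074  0.05      ]
mat? [ 0.53928026 -0.33940124  0.01      ]
```

Request:
step_arm([
  [0.4,0.4,2.5,0,0,0,-1],
  [0,0,2.5,0,0,0,-1],
  [0,0,2.5,0,0,0,-1],
  [0,0,2.5,0,0,0,-1],
  [0,0,2.5,0,0,0,-1],
  [0,0,1.5,0,0,0,-1],
  [0,0,0,0,0,0,-1],
  [0,0,0,0,0,0,-1],
])

```text
clock: 3.2
tool_pos: [0.6226, -0.1255, 0.1166]
eef_rot: [1.0, -0.001, 0.001, 0.0]
contact_force: [-0.2, 0.1, 0.6]
opening: 1.003
finger_force: 0.0
```

Run:
```python
from h import *
from plant import r
from scipy.spatial.transform import Rotation as R
s=r.get_state();print(s["tool_pos"],R.from_quat(s["eef_rot"]).as_matrix().round(4),s["contact_force"])
```

```text
[ 0.62256983 -0.12550501  0.11662265] [[ 1.0e+00 -1.1e-03  1.5e-03]
 [-1.1e-03 -1.0e+00 -6.0e-04]
 [ 1.5e-03  6.0e-04 -1.0e+00]] [-0.18048672  0.12272831  0.64380075]
```

Request:
step_arm([
  [0.1,-0.5,0.5,0,0,0,-1],
  [0,0,1,0,0,0,-1],
  [0,0,1,0,0,0,-1],
  [0,0,0,0,0,0,-1],
  [0,0,0,0,0,0,0.2],
  [0,0,0,0,0,0,0.4],
  [0,0,0,0,0,0,1],
  [0,0,0,0,0,0,1],
], force=22)

```text
clock: 4.2
tool_pos: [0.6232, -0.12, 0.091]
eef_rot: [1.0, -0.0, 0.0, 0.0]
contact_force: [-0.7, -0.1, 1.8]
opening: 0.671
finger_force: 22.0
```

Request:
step_arm([
  [0,0,0,0,0,0,1],
  [0,0,0,0,0,0,1],
  [0,0,0,0,0,0,1],
])

```text
clock: 4.58
tool_pos: [0.6232, -0.12, 0.091]
eef_rot: [1.0, -0.0, 0.0, 0.0]
contact_force: [-0.6, 0.3, 3.5]
opening: 0.672
finger_force: 22.0
```

Request:
step_arm([
  [0,0,-0.5,0,0,0,1],
  [0,0,-1.5,0,0,0,1],
  [0,0,-2.5,0,0,0,1],
  [0,0,-2.5,0,0,0,1],
  [-1,1.6,0,0,0,0,1],
  [-2,3.2,0,0,0,0,1],
  [-2,3.2,0,0,0,0,1],
  [-2,3.2,0,0,0,0,1],
])

```text
clock: 5.58
tool_pos: [0.5503, -0.2341, 0.1598]
eef_rot: [1.0, -0.001, -0.001, 0.0]
contact_force: [1.0, 0.8, -1.8]
opening: 0.673
finger_force: 22.0
```

Request:
step_arm([
  [-2,3.2,0,0,0,0,1],
  [-2,3.2,0,0,0,0,1],
  [-2,3,0,0,0,0,1],
  [-1.2,1.6,0,0,0,0,1],
  [0,0,0,0,0,0,1],
  [0,0,0,0,0,0,1],
  [0,0,0,0,0,0,1],
  [0,0,0,0,0,0,1],
])

```text
clock: 6.58
tool_pos: [0.4818, -0.3407, 0.1608]
eef_rot: [1.0, 0.001, 0.0, -0.0]
contact_force: [0.8, -0.1, -1.7]
opening: 0.676
finger_force: 22.0
```

Request:
step_arm([
  [0,0,2,0,0,0,1],
  [0,0.1,3,0,0,0,1],
  [0,0,3,0,0,0,1],
  [0,0,1.5,0,0,0,1],
  [0,0,0.8,0,0,0,1],
  [0,0,0.2,0,0,0,1],
  [0,0,0.1,0,0,0,1],
  [0,0,0,0,0,0,1],
])

```text
clock: 7.58
tool_pos: [0.4813, -0.3431, 0.0554]
eef_rot: [1.0, -0.0, 0.001, 0.0]
contact_force: [0.1, -0.0, -2.0]
opening: 0.671
finger_force: 22.0
```

Request:
step_arm([
  [0,0,0.1,0,0,0,1],
  [0,0,0.1,0,0,0,1],
  [0,0,0,0,0,0,1],
])

```text
clock: 7.95
tool_pos: [0.4809, -0.3428, 0.0527]
eef_rot: [1.0, -0.0, -0.0, -0.0]
contact_force: [0.5, -0.0, -2.8]
opening: 0.669
finger_force: 22.0
```

Request:
step_arm([
  [0,0,0.1,0,0,0,1],
  [0,0,0,0,0,0,1],
])

```text
clock: 8.2
tool_pos: [0.4809, -0.3428, 0.0516]
eef_rot: [1.0, -0.0, -0.0, -0.0]
contact_force: [0.0, -0.0, -2.5]
opening: 0.675
finger_force: 22.0
```

Request:
step_arm([
  [0,0,0.1,0,0,0,1],
  [0,0,0,0,0,0,1],
])

```text
clock: 8.45
tool_pos: [0.481, -0.3429, 0.051]
eef_rot: [1.0, -0.0, 0.0, 0.0]
contact_force: [-0.7, -0.3, 1.2]
opening: 0.673
finger_force: 22.0
```

Request:
step_arm([
  [0,0,0,0,0,0,0.2],
  [0,0,0,0,0,0,-0.2],
  [0,0,0,0,0,0,-1],
  [0,0,0,0,0,0,-1],
  [0,0,-2,0,0,0,-1],
  [0,0,-4,0,0,0,-1],
  [0,0,-5,0,0,0,-1],
  [0,0,-5,0,0,0,-1],
])

```text
clock: 9.45
tool_pos: [0.4809, -0.3429, 0.2136]
eef_rot: [1.0, -0.0, 0.0, 0.0]
contact_force: [0.5, 0.3, -0.3]
opening: 1.001
finger_force: 0.0
```

Request:
step_arm([
  [0,0,-4,0,0,0,-1],
  [0,-4,0,0,0,0,-1],
  [0,-4.5,0,0,0,0,-1],
  [0.2,-4.5,0,0,0,0,-1],
  [0.2,-4.5,0,0,0,0,-1],
  [0.2,-4.5,0,0,0,0,-1],
  [0.2,-4.5,0,0,0,0,-1],
  [0.2,-4.5,0,0,0,0,-1],
])

```text
clock: 10.45
tool_pos: [0.4912, -0.0314, 0.2521]
eef_rot: [1.0, -0.0, 0.001, -0.0]
contact_force: [0.0, -0.5, 0.4]
opening: 1.001
finger_force: 0.0
```

Request:
step_arm([
  [0.2,-4.5,0,0,0,0,-1],
  [0.2,-4.5,0,0,0,0,-1],
  [0.2,-4.5,0,0,0,0,-1],
  [0.2,-4.5,0,0,0,0,-1],
  [0.2,-4.5,0,0,0,0,-1],
  [0.2,-4.5,0,0,0,0,-1],
  [0.2,-4.5,0,0,0,0,-1],
  [0,-4.5,0,0,0,0,-1],
])

```text
clock: 11.45
tool_pos: [0.5053, 0.3286, 0.2522]
eef_rot: [1.0, -0.0, 0.001, -0.0]
contact_force: [0.9, 1.0, -0.1]
opening: 0.999
finger_force: 0.0
```

Request:
step_arm([
  [0,-4.5,0,0,0,0,-1],
  [0,0,0,0,0,0,-1],
  [0,0,0,0,0,0,-1],
  [0,0,0,0,0,0,-1],
])

```text
clock: 11.95
tool_pos: [0.5059, 0.3701, 0.2513]
eef_rot: [1.0, -0.002, 0.0, 0.001]
contact_force: [0.6, -0.5, -0.2]
opening: 0.998
finger_force: 0.0
```

Run:
```python
from h import *
st,w=look('w_box')
s=(w["pixels"][:330,:,::-1]);cv2.imwrite('pics/w_box.png',cv2.convertScaleAbs(s,alpha=1.4))
```

```text
t 11.95 tcp [0.5059 0.3701 0.2513] yaw -0.17 z [ 5.0e-04 -1.1e-03 -1.0e+00]
```

View pics/w_box.png

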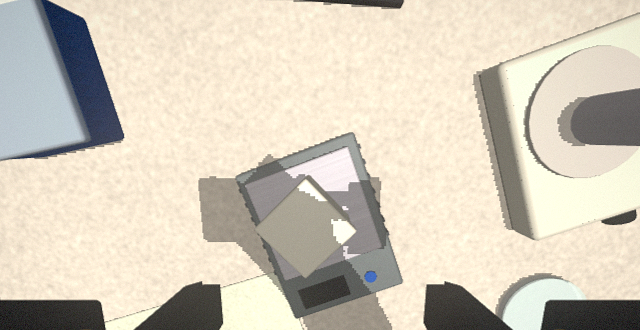

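The box lid corners are at about (307,177), (355,228), (305,277) and (257,230). The cold plate corners are near (247,185), (349,147) and (386,247).

Run:
```python
from h import *
st,w=pickle.load(open('w_box.pkl','rb'))
a=ray(w,[(307,177),(355,228),(305,277),(257,230)],.106);print('box',a.mean(0))
for i in range(4):
    d=a[(i+1)%4]-a[i];print(np.linalg.norm(d).round(4),np.degrees(np.arctan2(d[1],d[0])).round(1)%90)
b=ray(w,[(247,185),(349,147),(386,247)],.046);print(b,(b[0]+b[2])/2,np.linalg.norm(b[0]-b[1]),np.linalg.norm(b[2]-b[1]))
print('stir',circ(ray(w,[(525,112),(600,45),(615,178),(560,165),(545,70)],.056)))
```

```text
box [0.50791324 0.38197794 0.106     ]
0.0534 43.0
0.0561 45.80000000000001
0.0532 43.2
0.0562 45.9
[[0.53443482 0.43769195 0.046     ]
 [0.56766418 0.34557754 0.046     ]
 [0.47527867 0.30879205 0.046     ]] [0.50485675 0.373242   0.046     ] 0.09792473842651551 0.09943970571577052
stir (array([0.59433079, 0.14023279]), np.float64(0.05580089184964322))
```

Request:
step_arm([
  [0.1,-1.1,0,0,0,-8.9,-1],
  [0,0,0,0,0,-8.9,-1],
  [0,0,0,0,0,-8.9,-1],
  [0,0,1,0,0,-8.9,-1],
  [0,0,3,0,0,-8.9,-1],
  [0,0,4,0,0,0,-1],
  [0,0,2,0,0,0,-1],
  [0,0,0,0,0,0,-1],
])

```text
clock: 13.0
tool_pos: [0.5059, 0.3813, 0.1493]
eef_rot: [0.926, 0.378, -0.002, 0.001]
contact_force: [0.0, -0.2, 0.6]
opening: 1.0
finger_force: 0.0
```

Run:
```python
from h import *
st,w=look('w_box2')
g=w["pixels"]
t=np.array([.507,.381,0]);p=st["tool_pos"]
a=np.radians(44.5);d=t[:2]-p[:2];print('tool dx dy cm',100*(d@[np.cos(a),np.sin(a)]),100*(d@[np.sin(a),-np.cos(a)]))
cv2.imwrite('pics/w_box2.png',cv2.convertScaleAbs(g[80:400,140:500,::-1],alpha=1.4))
```

```text
t 13.0 tcp [0.5059 0.3813 0.1493] yaw 44.4 z [-0.0025 -0.003  -1.    ]
tool dx dy cm 0.06174523844701515 0.09969773012132815
```

View pics/w_box2.png

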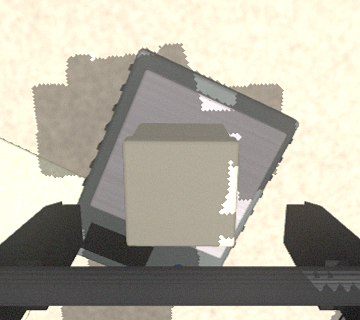

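The box is square to the jaws and centred between them: lid x 124–240, fingers 81/285 in the crop. I'll go down and grip.

Request:
step_arm([
  [0,0,2,0,0,0,-1],
  [0,0,2,0,0,0,-1],
  [0,0,2,0,0,0,-1],
  [0,0,1.4,0,0,0,-1],
  [0,0,0.5,0,0,0,-1],
  [0,0,0,0,0,0,-1],
  [0,0,0,0,0,0,0.1],
  [0,0,0,0,0,0,0.4],
], force=16)

```text
clock: 14.05
tool_pos: [0.5066, 0.3834, 0.0723]
eef_rot: [0.926, 0.378, 0.001, -0.0]
contact_force: [-0.0, -0.2, -0.1]
opening: 0.795
finger_force: 0.0
```

Request:
step_arm([
  [0,0,0,0,0,0,1],
  [0,0,0,0,0,0,1],
  [0,0,0,0,0,0,1],
  [0,0,0,0,0,0,1],
])

```text
clock: 14.55
tool_pos: [0.5064, 0.3833, 0.072]
eef_rot: [0.926, 0.378, 0.0, -0.0]
contact_force: [-0.0, 0.0, 3.4]
opening: 0.638
finger_force: 16.0
```

The opening of 0.638 suggests the pads are on the lid's edge, so I'll reopen, go 4 mm lower and regrip.

Request:
step_arm([
  [0,0,0,0,0,0,0],
  [0,0,0,0,0,0,-0.5],
  [0,0,0.2,0,0,0,-0.5],
  [0,0,0.3,0,0,0,-0.5],
  [0,0,0,0,0,0,-0.5],
  [0,0,0,0,0,0,0.1],
  [0,0,0,0,0,0,0.4],
  [0,0,0,0,0,0,1],
])

```text
clock: 15.55
tool_pos: [0.5063, 0.3831, 0.0666]
eef_rot: [0.926, 0.378, 0.0, 0.0]
contact_force: [-0.8, -0.0, -1.0]
opening: 0.639
finger_force: 16.0
```

Request:
step_arm([
  [0,0,0,0,0,0,1],
  [0,0,0,0,0,0,1],
  [0,0,0,0,0,0,1],
  [0,0,0,0,0,0,1],
])

```text
clock: 16.05
tool_pos: [0.5062, 0.3831, 0.0666]
eef_rot: [0.926, 0.378, -0.0, 0.0]
contact_force: [-0.4, 0.8, -2.0]
opening: 0.639
finger_force: 16.0
```

Request:
step_arm([
  [0,0,-0.5,0,0,0,1],
  [0,0,-1,0,0,0,1],
  [0,0,-2,0,0,0,1],
  [0,0,-3,0,0,0,1],
  [0,0,-3,0,0,0,1],
  [0,0,-4,0,0,0,1],
  [0,0,-3,0,0,0,1],
  [0,0,-1,0,0,0,1],
])

```text
clock: 17.05
tool_pos: [0.5071, 0.3839, 0.245]
eef_rot: [0.926, 0.378, 0.002, -0.001]
contact_force: [-0.5, -0.7, -3.2]
opening: 0.641
finger_force: 16.0
```

Run:
```python
from h import *
from plant import r
s=r.snapshot("side");t=r.get_state()["tool_pos"];print(t);u=proj(s,t)[0].astype(int);x0,y0=max(u[0]-110,0),max(u[1]-90,0)
cv2.imwrite('pics/lift_box.png',cv2.convertScaleAbs(cv2.resize(s["pixels"][y0:y0+190,x0:x0+230,::-1],None,fx=2.5,fy=2.5),alpha=1.5));print(x0,y0)
```

```text
[0.50708295 0.38380179 0.24490954]
39 241
```

View pics/lift_box.png

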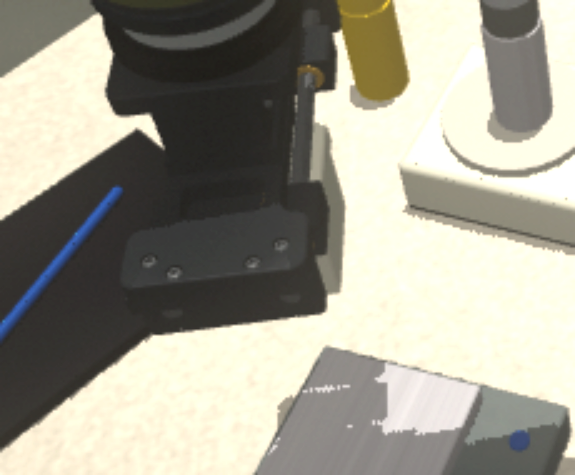

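The box hangs upright in the jaws and the cold plate is empty. On to the balance.

Request:
step_arm([
  [-1.2,2,0,0,0,0,1],
  [-2.5,4,0,0,0,0,1],
  [-2.5,4,0,0,0,0,1],
  [-2.5,4,0,0,0,0,1],
  [-2.5,4,0,0,0,0,1],
  [-2.5,4,0,0,0,0,1],
  [-2.5,4,0,0,0,0,1],
  [-2.5,4,0,0,0,0,1],
])

```text
clock: 18.1
tool_pos: [0.5817, 0.034, 0.2401]
eef_rot: [0.926, 0.378, -0.002, 0.0]
contact_force: [1.1, 0.8, -2.2]
opening: 0.64
finger_force: 16.0
```

Request:
step_arm([
  [-2.5,4,0,0,0,0,1],
  [-2.5,4,0,0,0,0,1],
  [-2.5,4,0,0,0,0,1],
  [-1.4,2.3,0,0,0,0,1],
  [0,0,0,0,0,0,1],
  [0,0,0,0,0,0,1],
  [0,0,0,0,0,0,1],
])

```text
clock: 18.98
tool_pos: [0.6192, -0.1246, 0.2414]
eef_rot: [0.925, 0.38, -0.0, -0.001]
contact_force: [1.5, 0.4, -3.1]
opening: 0.636
finger_force: 16.0
```

```bash
cat >> h.py <<'E'
def go(x,y):
    from plant import r
    from scipy.spatial.transform import Rotation as R
    st=r.get_state();Rt=R.from_quat(st["eef_rot"]).as_matrix();p=np.array(st["tool_pos"])
    print('t',round(st["clock"],2),'tcp',p.round(4),'tool dx,dy cm',(100*(Rt.T@[x-p[0],y-p[1],0]))[:2].round(2),'tilt',Rt[:2,2].round(4))
E
python3 - <<'E'
from h import *
go(.6185,-.1265)
st,w=look('w_bal')
cv2.imwrite('pics/w_bal.png',cv2.convertScaleAbs(w["pixels"][:,:,::-1],alpha=1.4))
E
```

```text
t 18.98 tcp [ 0.6192 -0.1246  0.2414] tool dx,dy cm [-0.18  0.09] tilt [-0.001  0.001]
t 18.98 tcp [ 0.6192 -0.1246  0.2414] yaw 44.61 z [-0.001  0.001 -1.   ]
```

View pics/w_bal.png

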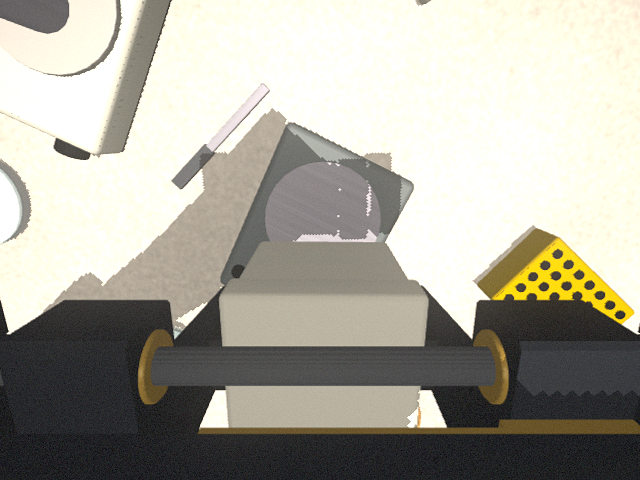

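Run:
```python
from h import *
st,w=pickle.load(open('w_bal.pkl','rb'))
print(circ(ray(w,[(264,217),(381,215),(322,162),(283,176),(362,176)],.05)))
go(.6185,-.1265)
```

```text
(array([ 0.61713077, -0.12713517]), np.float64(0.052457216071011385))
t 19.02 tcp [ 0.6194 -0.1247  0.2416] tool dx,dy cm [-0.19  0.07] tilt [-0.0007  0.0007]
```

Request:
step_arm([
  [-0.2,0.1,2,0,0,0,1],
  [0,0,3,0,0,0,1],
  [0,0,3.5,0,0,0,1],
  [0,0,3.5,0,0,0,1],
  [0,0,2.5,0,0,0,1],
  [0,0,1.2,0,0,0,1],
  [0,0,0.6,0,0,0,1],
  [0,0,0,0,0,0,1],
])

```text
clock: 20.02
tool_pos: [0.6194, -0.1283, 0.0792]
eef_rot: [0.926, 0.379, 0.0, 0.0]
contact_force: [-0.2, 0.1, -1.6]
opening: 0.636
finger_force: 16.0
```

Request:
step_arm([
  [0,0,0.1,0,0,0,1],
  [0,0,0.1,0,0,0,1],
  [0,0,0,0,0,0,1],
])

```text
clock: 20.4
tool_pos: [0.6191, -0.1285, 0.077]
eef_rot: [0.926, 0.378, 0.0, 0.0]
contact_force: [-0.1, 0.4, -2.8]
opening: 0.641
finger_force: 16.0
```

Request:
step_arm([
  [0,0,0.1,0,0,0,1],
  [0,0,0,0,0,0,1],
  [0,0,0,0,0,0,1],
])

```text
clock: 20.78
tool_pos: [0.6189, -0.1284, 0.0757]
eef_rot: [0.926, 0.378, -0.0, 0.0]
contact_force: [0.1, 0.3, -2.6]
opening: 0.64
finger_force: 16.0
```

Request:
step_arm([
  [0,-0.15,0.2,0,0,0,1],
  [0,0,0.1,0,0,0,1],
  [0,0,0,0,0,0,1],
  [0,0,0,0,0,0,1],
])

```text
clock: 21.28
tool_pos: [0.618, -0.1274, 0.0727]
eef_rot: [0.926, 0.378, 0.0, 0.0]
contact_force: [-0.4, -0.1, -1.7]
opening: 0.638
finger_force: 16.0
```

Request:
step_arm([
  [0,0,0.1,0,0,0,1],
  [0,0,0,0,0,0,1],
  [0,0,0,0,0,0,1],
])

```text
clock: 21.65
tool_pos: [0.6179, -0.1274, 0.0717]
eef_rot: [0.926, 0.378, 0.0, 0.0]
contact_force: [-0.4, 0.6, -1.6]
opening: 0.638
finger_force: 16.0
```

Request:
step_arm([
  [0,0,0.1,0,0,0,1],
  [0,0,0,0,0,0,1],
  [0,0,0,0,0,0,1],
])

```text
clock: 22.02
tool_pos: [0.6179, -0.1274, 0.0707]
eef_rot: [0.926, 0.378, -0.0, 0.0]
contact_force: [-0.4, 0.3, -2.5]
opening: 0.637
finger_force: 16.0
```

Request:
step_arm([
  [0,0,0.1,0,0,0,1],
  [0,0,0,0,0,0,1],
  [0,0,0,0,0,0,1],
])

```text
clock: 22.4
tool_pos: [0.618, -0.1274, 0.0705]
eef_rot: [0.926, 0.378, 0.0, 0.0]
contact_force: [-2.8, 0.5, 5.4]
opening: 0.64
finger_force: 16.0
```

Request:
step_arm([
  [0,0,0.05,0,0,0,1],
  [0,0,0,0,0,0,1],
  [0,0,0,0,0,0,1],
])

```text
clock: 22.78
tool_pos: [0.618, -0.1274, 0.0704]
eef_rot: [0.926, 0.378, 0.0, 0.0]
contact_force: [-3.0, 0.8, 9.7]
opening: 0.637
finger_force: 16.0
```

Request:
step_arm([
  [0,0,-0.05,0,0,0,0.35],
  [0,0,0,0,0,0,0],
  [0,0,0,0,0,0,-1],
  [0,0,0,0,0,0,-1],
  [0,0,0,0,0,0,-1],
  [0,0,-3,0,0,0,-1],
  [0,0,-5,0,0,0,-1],
  [0,0,-5,0,0,0,-1],
])

```text
clock: 23.78
tool_pos: [0.6177, -0.1273, 0.2007]
eef_rot: [0.926, 0.378, -0.0, -0.0]
contact_force: [1.2, 0.1, 0.6]
opening: 1.0
finger_force: 0.0
```

Request:
step_arm([
  [0,0,-5,0,0,0,-1],
  [0,0,-4,0,0,0,-1],
  [2.8,-3.5,0,0,0,0,-1],
  [2.8,-3.5,0,0,0,0,-1],
  [2.8,-3.5,0,0,0,0,-1],
  [2.8,-3.5,0,0,0,0,-1],
  [2.8,-3.5,0,0,0,0,-1],
  [2.7,-3.5,0,0,0,0,-1],
])

```text
clock: 24.78
tool_pos: [0.5897, 0.1409, 0.2896]
eef_rot: [0.926, 0.378, 0.0, 0.0]
contact_force: [1.1, 0.4, 0.5]
opening: 0.999
finger_force: 0.0
```

Request:
step_arm([
  [0,0,0,0,0,0,-1],
  [0,0,0,0,0,0,-1],
  [0,0,0,0,0,0,-1],
])

```text
clock: 25.15
tool_pos: [0.5903, 0.1375, 0.2896]
eef_rot: [0.926, 0.377, -0.0, 0.001]
contact_force: [-0.1, -0.6, -0.4]
opening: 1.001
finger_force: 0.0
```

Run:
```python
from h import *
st,w=look('w_can')
cv2.imwrite('pics/w_can.png',cv2.convertScaleAbs(w["pixels"][:,:,::-1],alpha=1.4))
```

```text
t 25.15 tcp [0.5903 0.1375 0.2896] yaw 44.31 z [ 0.     -0.0013 -1.    ]
```

View pics/w_can.png

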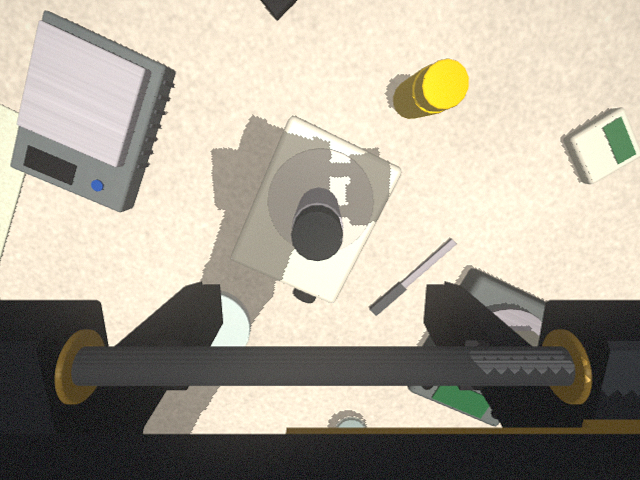

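The canister cap is at about (317,234) and the stirrer plate at about (321,200). The cold plate is fully visible, with corners at (45,24), (145,68), (118,166) and (18,120).

Run:
```python
from h import *
st,w=pickle.load(open('w_can.pkl','rb'))
print('can',ray(w,(317.5,234.5),.171)[0])
b=ray(w,[(45,24),(145,68),(118,166),(18,120)],.046);print('cold',(b[0]+b[2])/2,(b[1]+b[3])/2,np.linalg.norm(np.diff(b,axis=0),axis=1))
print('stir',circ(ray(w,[(268,200),(375,200),(321.5,148),(285,163),(360,163)],.056)))
c=ray(w,(317.5,234.5),.171)[0];go(c[0],c[1])
```

```text
can [0.59099341 0.14201946 0.171     ]
cold [0.50663154 0.37264577 0.046     ] [0.50770413 0.37667009 0.046     ] [0.09302563 0.09770905 0.09986946]
stir (array([0.59458223, 0.1414321 ]), np.float64(0.053427208198322695))
t 25.2 tcp [0.5903 0.1376 0.2896] tool dx,dy cm [ 0.35 -0.27] tilt [ 0.0001 -0.001 ]
```

Request:
step_arm([
  [0.3,-0.3,2,0,0,0,-1],
  [0,0,3,0,0,0,-1],
  [0,0,2.5,0,0,0,-1],
  [0,0,2.5,0,0,0,-1],
  [0,0,2,0,0,0,-1],
  [0,0,2,0,0,0,-1],
  [0,0,1.4,0,0,0,-1],
  [0,0,0,0,0,0,-1],
])

```text
clock: 26.2
tool_pos: [0.5896, 0.1429, 0.1348]
eef_rot: [0.926, 0.378, -0.001, 0.0]
contact_force: [0.1, -0.5, 1.0]
opening: 1.003
finger_force: 0.0
```

Request:
step_arm([
  [0,0,0,0,0,0,-1],
  [0,0,0,0,0,0,-1],
])

```text
clock: 26.45
tool_pos: [0.5906, 0.1438, 0.1365]
eef_rot: [0.926, 0.378, 0.001, 0.0]
contact_force: [-0.6, -0.3, 0.8]
opening: 0.995
finger_force: 0.0
```

Run:
```python
from h import *
go(.590,.1413)
```

```text
t 26.45 tcp [0.5906 0.1438 0.1365] tool dx,dy cm [-0.22  0.14] tilt [0.0016 0.0004]
```

Request:
step_arm([
  [-0.2,0.1,0.4,0,0,0,-1],
  [0,0,0.5,0,0,0,-1],
  [0,0,0,0,0,0,-0.3],
  [0,0,0,0,0,0,0.2],
  [0,0,0,0,0,0,0.5],
  [0,0,0,0,0,0,1],
  [0,0,0,0,0,0,1],
  [0,0,0,0,0,0,1],
], force=22)

```text
clock: 27.45
tool_pos: [0.5892, 0.1418, 0.1268]
eef_rot: [0.926, 0.378, 0.0, -0.0]
contact_force: [-1.1, 0.5, 0.2]
opening: 0.448
finger_force: 22.0
```

Request:
step_arm([
  [0,0,0,0,0,0,1],
  [0,0,0,0,0,0,1],
  [0,0,0,0,0,0,1],
])

```text
clock: 27.82
tool_pos: [0.5892, 0.1417, 0.1268]
eef_rot: [0.926, 0.378, 0.0, -0.0]
contact_force: [-1.1, 0.1, 0.8]
opening: 0.446
finger_force: 22.0
```

Request:
step_arm([
  [0,0,-0.5,0,0,0,1],
  [0,0,-1.5,0,0,0,1],
  [0,0,-2.5,0,0,0,1],
  [0,0,-2.5,0,0,0,1],
  [0.7,-1.5,0,0,0,0,1],
  [1.6,-3.5,0,0,0,0,1],
  [1.6,-3.5,0,0,0,0,1],
  [1.6,-3.5,0,0,0,0,1],
])

```text
clock: 28.82
tool_pos: [0.5426, 0.268, 0.1958]
eef_rot: [0.925, 0.379, -0.001, -0.0]
contact_force: [-0.2, 0.3, -1.9]
opening: 0.443
finger_force: 22.0
```

Request:
step_arm([
  [1.6,-3.5,0,0,0,0,1],
  [1.6,-3.5,0,0,0,0,1],
  [1.2,-2.5,0,0,0,0,1],
  [0.4,-1,0,0,0,0,1],
  [0,0,0,0,0,0,1],
  [0,0,0,0,0,0,1],
  [0,0,0,0,0,0,1],
])

```text
clock: 29.7
tool_pos: [0.506, 0.3727, 0.1967]
eef_rot: [0.926, 0.377, -0.0, 0.001]
contact_force: [1.0, 0.4, -2.5]
opening: 0.447
finger_force: 22.0
```

Run:
```python
from h import *
go(.506,.3745)
st,w=look('w_cold')
from plant import r
s=r.snapshot("side")
a=cv2.resize(w["pixels"],(400,300));b=s["pixels"][180:480,0:400]
cv2.imwrite('pics/cold2.png',cv2.convertScaleAbs(np.hstack([a,b])[:,:,::-1],alpha=1.4))
```

```text
t 29.7 tcp [0.506  0.3727 0.1967] tool dx,dy cm [ 0.13 -0.13] tilt [ 0.0004 -0.0011]
t 29.7 tcp [0.506  0.3727 0.1967] yaw 44.34 z [ 4.0e-04 -1.1e-03 -1.0e+00]
```

View pics/cold2.png

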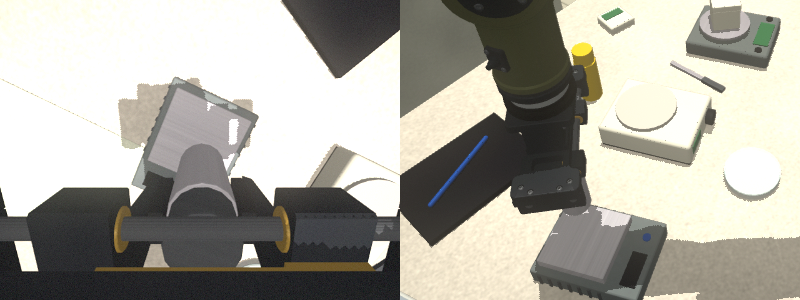

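The canister hangs upright, and the side view now shows both plates clear. I'll use it for a second fix on each.

Run:
```python
from h import *
S=pickle.load(open('side.pkl','rb'))
b=ray(S,[(170,387),(232,393),(203,445),(132,442)],.046);print('cold',(b[0]+b[2])/2,(b[1]+b[3])/2,np.linalg.norm(np.diff(b,axis=0),axis=1))
print('stir',circ(ray(S,[(214,287),(277,287),(246,263),(246,311)],.056)))
st,w=pickle.load(open('w_cold.pkl','rb'))
b=ray(w,np.array([(175,80),(255,115),(143,165)])*1.6,.046);print('w',(b[1]+b[2])/2,np.linalg.norm(b[0]-b[1]),np.linalg.norm(b[0]-b[2]))
```

```text
cold [0.5043093  0.37487956 0.046     ] [0.50459419 0.37862391 0.046     ] [0.09359812 0.0850983  0.09794079]
stir (array([0.59038254, 0.14636662]), np.float64(0.05492900812078946))
w [0.50482651 0.37784696 0.046     ] 0.10428631819037337 0.11405189477135244
```

Request:
step_arm([
  [0.1,-0.2,1.5,0,0,0,1],
  [0,0,2.5,0,0,0,1],
  [0,0,2,0,0,0,1],
  [0,0,1,0,0,0,1],
  [0,0,0.4,0,0,0,1],
  [0,0,0,0,0,0,1],
  [0,0,0,0,0,0,1],
])

```text
clock: 30.68
tool_pos: [0.5049, 0.3768, 0.1234]
eef_rot: [0.926, 0.378, 0.001, -0.0]
contact_force: [0.5, 0.6, -2.4]
opening: 0.448
finger_force: 22.0
```

Run:
```python
from h import *
go(.5055,.3755)
```

```text
t 30.68 tcp [0.5049 0.3768 0.1234] tool dx,dy cm [-0.05  0.13] tilt [0.0012 0.0009]
```

Request:
step_arm([
  [0,0.1,0.2,0,0,0,1],
  [0,0,0.2,0,0,0,1],
  [0,0,0.1,0,0,0,1],
  [0,0,0,0,0,0,1],
  [0,0,0,0,0,0,1],
])

```text
clock: 31.3
tool_pos: [0.5052, 0.3758, 0.1177]
eef_rot: [0.926, 0.378, 0.0, -0.0]
contact_force: [0.2, -0.5, -2.3]
opening: 0.447
finger_force: 22.0
```

Request:
step_arm([
  [0,0,0.1,0,0,0,1],
  [0,0,0,0,0,0,1],
  [0,0,0,0,0,0,1],
])

```text
clock: 31.68
tool_pos: [0.5052, 0.3758, 0.1168]
eef_rot: [0.926, 0.378, 0.0, -0.0]
contact_force: [0.7, 0.6, -1.1]
opening: 0.442
finger_force: 22.0
```

Request:
step_arm([
  [0,0,0.05,0,0,0,1],
  [0,0,0,0,0,0,1],
  [0,0,0,0,0,0,1],
])

```text
clock: 32.05
tool_pos: [0.5054, 0.376, 0.1167]
eef_rot: [0.926, 0.378, 0.0, -0.0]
contact_force: [-0.8, -0.8, 5.0]
opening: 0.449
finger_force: 22.0
```

Request:
step_arm([
  [0,0,0,0,0,0,0.1],
  [0,0,0,0,0,0,-0.4],
  [0,0,0,0,0,0,-1],
  [0,0,0,0,0,0,-1],
  [0,0,0,0,0,0,-1],
  [0,0,-3,0,0,0,-1],
  [0,0,-5,0,0,0,-1],
  [0,0,-5,0,0,0,-1],
])

```text
clock: 33.05
tool_pos: [0.505, 0.3755, 0.2473]
eef_rot: [0.926, 0.378, -0.0, 0.0]
contact_force: [0.1, 1.6, -0.1]
opening: 0.999
finger_force: 0.0
```

Request:
step_arm([
  [0,0,-1,0,0,0,-1],
  [-3.7,3.5,0,0,0,0,-1],
  [-3.7,3.5,0,0,0,0,-1],
  [-3.7,3.5,0,0,0,0,-1],
  [-3.7,3.5,0,0,0,0,-1],
  [-3.7,3.5,0,0,0,0,-1],
  [-3.7,3.5,0,0,0,0,-1],
  [-3.7,3.5,0,0,0,0,-1],
])

```text
clock: 34.05
tool_pos: [0.4912, 0.0177, 0.2554]
eef_rot: [0.926, 0.378, -0.001, -0.0]
contact_force: [0.7, -0.3, 0.8]
opening: 1.002
finger_force: 0.0
```

Request:
step_arm([
  [-3.7,3.5,0,0,0,0,-1],
  [-3.7,3.5,0,0,0,0,-1],
  [-3.7,3.5,0,0,0,0,-1],
  [-3.7,3.5,0,0,0,0,-1],
  [-3.7,3.5,0,0,0,0,-1],
  [-3.7,3.5,0,0,0,0,-1],
  [-3.7,3.5,0,0,0,0,-1],
  [0,0.5,0,0,0,0,-1],
])

```text
clock: 35.05
tool_pos: [0.4797, -0.3454, 0.2547]
eef_rot: [0.927, 0.375, -0.002, 0.0]
contact_force: [0.0, 0.1, -0.8]
opening: 0.997
finger_force: 0.0
```

Request:
step_arm([
  [0,0,0,0,0,0,-1],
  [0,0,0,0,0,0,-1],
  [0,0,0,0,0,0,-1],
])

```text
clock: 35.42
tool_pos: [0.4826, -0.3389, 0.2563]
eef_rot: [0.925, 0.38, 0.0, -0.0]
contact_force: [-0.8, 0.5, -0.3]
opening: 1.003
finger_force: 0.0
```

Run:
```python
from h import *
go(.481,-.3425)
st,w=look('w_mat')
from plant import r
s=r.snapshot("side");pickle.dump(s,open('side2.pkl','wb'))
a=cv2.resize(w["pixels"],(400,300));b=s["pixels"][150:450,0:400]
cv2.imwrite('pics/mat2.png',cv2.convertScaleAbs(np.hstack([a,b])[:,:,::-1],alpha=1.4))
```

```text
t 35.42 tcp [ 0.4826 -0.3389  0.2563] tool dx,dy cm [-0.37  0.14] tilt [-0.0002  0.0006]
t 35.42 tcp [ 0.4826 -0.3389  0.2563] yaw 44.61 z [-2.e-04  6.e-04 -1.e+00]
```

View pics/mat2.png

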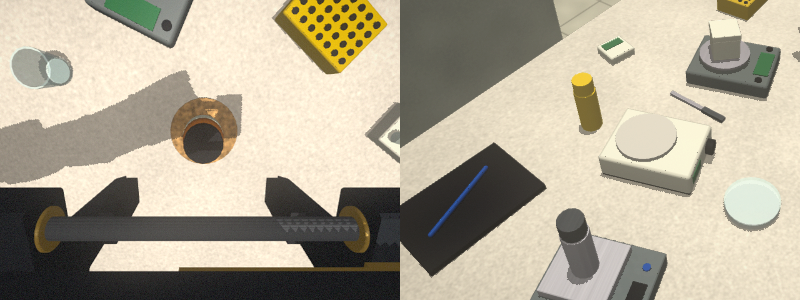

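The jar stands upright on the mat, the canister on the cold block and the box on the balance. Now for the jar.

Request:
step_arm([
  [-0.3,0.1,2,0,0,0,-1],
  [0,0,3.5,0,0,0,-1],
  [0,0,3.5,0,0,0,-1],
  [0,0,3,0,0,0,-1],
  [0,0,2,0,0,0,-1],
  [0,0,0,0,0,0,-1],
  [0,0,0,0,0,0,-1],
  [0,0,0,0,0,0,-1],
])

```text
clock: 36.52
tool_pos: [0.4815, -0.3435, 0.1174]
eef_rot: [0.926, 0.378, 0.001, 0.001]
contact_force: [-0.7, 0.4, 1.1]
opening: 1.002
finger_force: 0.0
```

Run:
```python
from h import *
go(.481,-.3428)
st,w=pickle.load(open('w_mat.pkl','rb'))
print('jar cap',ray(w,np.array((203.5,143))*1.6,.095)[0])
S=pickle.load(open('side2.pkl','rb'))
print('stir',circ(ray(S,[(216,286),(277,286),(246,263),(246,310)],.056)))
```

```text
t 36.52 tcp [ 0.4815 -0.3435  0.1174] tool dx,dy cm [ 0.01 -0.09] tilt [ 0.0018 -0.0011]
jar cap [ 0.4829083  -0.34290491  0.095     ]
stir (array([0.58989314, 0.14453724]), np.float64(0.053571993433015656))
```

Request:
step_arm([
  [0,-0.1,1.5,0,0,0,-1],
  [0,0,2,0,0,0,-1],
  [0,0,2,0,0,0,-1],
  [0,0,1,0,0,0,-1],
  [0,0,0.1,0,0,0,-1],
  [0,0,0,0,0,0,0],
  [0,0,0,0,0,0,0.4],
  [0,0,0,0,0,0,1],
], force=22)

```text
clock: 37.52
tool_pos: [0.4805, -0.3427, 0.0507]
eef_rot: [0.926, 0.378, 0.0, 0.0]
contact_force: [1.3, -1.0, 0.4]
opening: 0.688
finger_force: 1.1
```

Request:
step_arm([
  [0,0,0,0,0,0,1],
  [0,0,0,0,0,0,1],
  [0,0,0,0,0,0,1],
  [0,0,0,0,0,0,1],
])

```text
clock: 38.02
tool_pos: [0.4805, -0.3427, 0.0507]
eef_rot: [0.926, 0.378, 0.0, 0.0]
contact_force: [0.6, -0.4, 5.7]
opening: 0.67
finger_force: 22.0
```

Request:
step_arm([
  [0,0,-0.5,0,0,0,1],
  [0,0,-1.5,0,0,0,1],
  [0,0,-3,0,0,0,1],
  [0,0,-4,0,0,0,1],
  [0,0,-4,0,0,0,1],
  [0,0,-2,0,0,0,1],
  [2,-1.3,0,0,0,0,1],
  [4,-2.5,0,0,0,0,1],
])

```text
clock: 39.02
tool_pos: [0.4955, -0.2751, 0.2012]
eef_rot: [0.927, 0.376, -0.0, 0.001]
contact_force: [0.3, 0.6, -1.9]
opening: 0.672
finger_force: 22.0
```

Request:
step_arm([
  [4,-2.5,0,0,0,0,1],
  [4,-2.5,0,0,0,0,1],
  [4,-2.6,0,0,0,0,1],
  [4,-2.6,0,0,0,0,1],
  [4,-2.6,0,0,0,0,1],
  [4,-2.6,0,0,0,0,1],
  [4,-2.6,0,0,0,0,1],
  [4,-2.5,0,0,0,0,1],
])

```text
clock: 40.02
tool_pos: [0.5809, 0.0987, 0.2009]
eef_rot: [0.926, 0.379, -0.0, 0.0]
contact_force: [0.6, -1.0, -2.3]
opening: 0.67
finger_force: 22.0
```

Request:
step_arm([
  [3,-1.9,0,0,0,0,1],
  [1,-0.6,0,0,0,0,1],
  [0,0,0,0,0,0,1],
  [0,0,0,0,0,0,1],
  [0,0,0,0,0,0,1],
])

```text
clock: 40.65
tool_pos: [0.5921, 0.1408, 0.2002]
eef_rot: [0.926, 0.377, -0.0, 0.001]
contact_force: [-0.3, 0.3, -1.1]
opening: 0.673
finger_force: 22.0
```

Run:
```python
from h import *
go(.593,.143)
st,w=look('w_st')
cv2.imwrite('pics/w_st.png',cv2.convertScaleAbs(w["pixels"][:,:,::-1],alpha=1.4))
```

```text
t 40.65 tcp [0.5921 0.1408 0.2002] tool dx,dy cm [ 0.22 -0.09] tilt [-0.0004 -0.0013]
t 40.65 tcp [0.5921 0.1408 0.2002] yaw 44.32 z [-4.0e-04 -1.3e-03 -1.0e+00]
```

View pics/w_st.png

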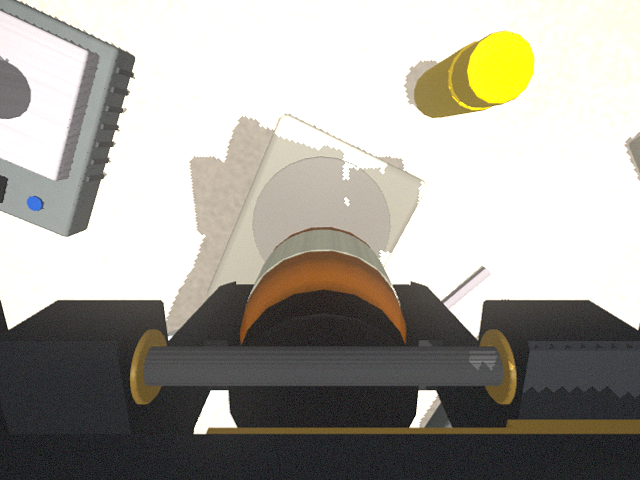

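The plate is centred under the jar in the image: x 253–390, middle 321.5. I'll go down.

Request:
step_arm([
  [0.2,-0.1,1.5,0,0,0,1],
  [0,0,3,0,0,0,1],
  [0,0,3,0,0,0,1],
  [0,0,1.5,0,0,0,1],
  [0,0,0.7,0,0,0,1],
  [0,0,0,0,0,0,1],
  [0,0,0,0,0,0,1],
])

```text
clock: 41.58
tool_pos: [0.5936, 0.1453, 0.1042]
eef_rot: [0.926, 0.378, 0.001, 0.0]
contact_force: [-0.8, 0.6, -2.5]
opening: 0.67
finger_force: 22.0
```

Run:
```python
from h import *
st,w=pickle.load(open('w_st.pkl','rb'))
print(circ(ray(w,[(253,217),(390,217),(322,156),(275,174),(368,174)],.056)))
go(.593,.143)
```

```text
(array([0.59427012, 0.14298345]), np.float64(0.05264072805862379))
t 41.58 tcp [0.5936 0.1453 0.1042] tool dx,dy cm [-0.2   0.12] tilt [0.0019 0.0005]
```

Request:
step_arm([
  [-0.15,0.15,0.3,0,0,0,1],
  [0,0,0.2,0,0,0,1],
  [0,0,0.1,0,0,0,1],
  [0,0,0,0,0,0,1],
  [0,0,0,0,0,0,1],
])

```text
clock: 42.2
tool_pos: [0.5929, 0.1431, 0.0972]
eef_rot: [0.926, 0.378, 0.0, 0.0]
contact_force: [-0.1, 0.1, -1.2]
opening: 0.674
finger_force: 22.0
```

Request:
step_arm([
  [0,0,0.1,0,0,0,1],
  [0,0,0,0,0,0,1],
  [0,0,0,0,0,0,1],
])

```text
clock: 42.58
tool_pos: [0.593, 0.1431, 0.0967]
eef_rot: [0.926, 0.378, 0.0, 0.0]
contact_force: [-1.9, -1.0, 5.8]
opening: 0.673
finger_force: 22.0
```

Request:
step_arm([
  [0,0,0,0,0,0,0.2],
  [0,0,0,0,0,0,-0.2],
  [0,0,0,0,0,0,-1],
  [0,0,0,0,0,0,-1],
  [0,0,0,0,0,0,-1],
  [0,0,-3,0,0,0,-1],
  [0,0,-5,0,0,0,-1],
  [0,0,-5,0,0,0,-1],
])

```text
clock: 43.58
tool_pos: [0.5926, 0.1428, 0.2272]
eef_rot: [0.926, 0.378, -0.0, -0.0]
contact_force: [0.9, -0.1, -0.6]
opening: 0.998
finger_force: 0.0
```

Request:
step_arm([
  [0,0,-4,0,0,0,-1],
  [-4,2.5,0,0,0,0,-1],
  [-4,2.5,0,0,0,0,-1],
  [-4,2.5,0,0,0,0,-1],
  [-4,2.5,0,0,0,0,-1],
  [-4,2.5,0,0,0,0,-1],
  [-4,2.5,0,0,0,0,-1],
  [-4,2.5,0,0,0,0,-1],
])

```text
clock: 44.58
tool_pos: [0.5151, -0.1796, 0.2662]
eef_rot: [0.926, 0.378, 0.0, 0.0]
contact_force: [0.7, 0.2, -0.2]
opening: 0.999
finger_force: 0.0
```

Request:
step_arm([
  [-4,2.5,0,0,0,0,-1],
  [-4,2.5,0,0,0,0,-1],
  [-4,2.5,0,0,0,0,-1],
  [-4,2.5,0,0,0,0,-1],
  [0,0,0,0,0,0,-1],
  [0,0,0,0,0,0,-1],
])

```text
clock: 45.32
tool_pos: [0.4717, -0.3607, 0.266]
eef_rot: [0.926, 0.379, 0.0, -0.0]
contact_force: [0.3, 0.9, 0.3]
opening: 1.001
finger_force: 0.0
```

Run:
```python
from h import *
from plant import r
s=r.snapshot("top");S=r.snapshot("side");pickle.dump((s,S),open('end.pkl','wb'))
a=cv2.resize(s["pixels"][150:310,120:430],None,fx=2.55,fy=2.55,interpolation=cv2.INTER_CUBIC)[:, :790]
cv2.imwrite('pics/end.png',cv2.convertScaleAbs(a[:,:,::-1],alpha=1.5))
```

```text
(no output)
```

View pics/end.png

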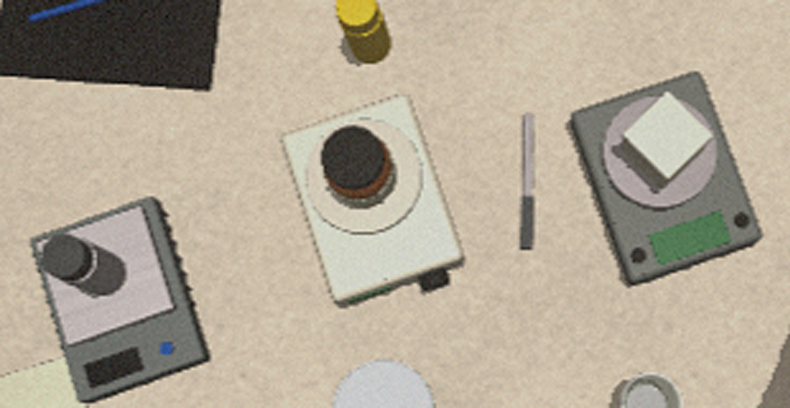

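Each sample stands upright on its station. I'll check how well they're centred, in the same picture.

Run:
```python
from h import *
s,S=pickle.load(open('end.pkl','rb'))
f=lambda c,z:ray(s,np.array(c)/2.55+[120,150]-.3,z)[0][:2]
for n,a,z,b,y in (('can',(69,254),.161,(105.5,274.5),.046),('jar',(356,157),.141,(363.5,175.5),.056),('box',(668,136),.110,(660.5,151),.05)):
    print(n,(1000*(f(a,z)-f(b,y))).round(1),'mm off')
```

```text
can [ 1.5 -5.4] mm off
jar [-1.8 -4.2] mm off
box [-0.3 -1.1] mm off
```

The y offsets grow with sample height. That is what I'd expect from reading the dark cap sides together with their tops. The pose at release agrees with several plate fixes to about 2 mm, so I'm handing in.

```bash
python3 -c "
from plant import r
print(r.finish_job())"
```

```text
the job is handed in; nothing more can be done
None
```

The job is handed in at about 45 s: the jar is on the stirrer, the canister on the cold block and the box on the balance, all upright and released. My best estimate is that each is within about 2 mm of its plate's middle; a rougher last check from the top camera read up to about 5 mm.

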